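# Empty the tip-out garlic box

## Task

Empty the wooden garlic box that hangs in the tipping stand: first swing its hinged lid back past the catch until it stays fully open by itself, and only then tip the box all the way over (it has a bar on its side for this), so that both garlic bulbs fall into the tray in front of it. Leave the box tipped over, its lid still fully back and both bulbs lying in the tray, and do not disturb the canister, tea box, jar and timer standing about.

Things in the scene. Friction and masses are not known exactly. Their poses are not given: they have to be found in the camera images.
- stand: Fixed wooden stand. Origin on the worktop under the middle of the box's pivot axis; -x = front (tipping direction, to the robot's left within 0.25 rad), y along the pivot axis, z up. Base 12 mm thick, x -205 to 90, y -86 to 86 mm. Cheeks 8 mm thick, 40 wide at y = -82, 82 mm, up to z = 116. Tray inside x -197 to -30, y -78 to 78 mm, floor z = 12, front and side walls to z = 47.
- tip_pivot (a point): Middle of the box's pivot axis, 90 mm above the stand's origin; axes as the stand's. Dark wooden box with an 80 x 146 x 6 mm lid hinged on its rear top edge; outside 78 deep x 146 wide x 82 mm high, walls 5 mm; when level it reaches from 14 mm in front of this axis to 64 mm behind it, and from 12 mm below to 70 mm above it.
- tip (a joint): Tipping angle of the box, rad: 0 level (stays by its weight), grows as its top goes over to the front (stand -x), stop at 2.27, mouth down over the tray (stays by its weight). Past the balance point it goes over by itself, damped. Takes up to 4 N at the side bar.
- tip_bar (a point): Grip point on the box's side bar: steel, round, 12 mm thick, along stand y, 82 mm out of the side facing the robot, end collar 18 mm. It is 128 mm to stand -y of the box's middle; box level: 55 mm behind and 55 above the pivot axis. Swings on radius 78 mm over the top to 78 in front, 7 above the axis at the stop. Pinch across it from above; it turns in the fingers. Its axes turn with the box.
- lid (a joint): Opening angle of the lid relative to the box, rad: 0 shut, stop at 2.62 (fully back, leaning rearwards 30 degrees above level). Sprung hinge with over-centre catch at about 1.9: let go below it the lid springs shut; above it, it snaps to the stop and stays, also when the box is tipped. Takes 2 to 4 N at the lid bar, which does not tip the box.
- lid_bar (a point): Middle of the lid's pull bar: steel, round, 10 mm thick, 76 mm long, along stand y, on two arms (34 mm either side) 37 mm out from the lid's front edge; pinch across it from above between the arms. 118 mm from the hinge line, which lies 64 mm behind, 71.5 above the pivot axis (box level). Shut: 54 mm in front of and 74 above the pivot axis. Turns in the fingers; its axes turn with the lid.
- garlic_a_centre (a point): Centre of a garlic bulb, about 60 mm in size, 39 g; at the start inside the shut box, side by side with the other.
- garlic_b_centre (a point): Centre of the other garlic bulb, same size; at the start inside the shut box.
- canister: Bystander: square orange canister with a wooden lid, 87 x 87 x 120 mm, standing behind and to the right of the stand. Origin under its centre.
- tea_box: Bystander: green carton, 67 x 112 x 77 mm, behind the tray. Origin under its centre.
- jar: Bystander: glass jar with a green lid, 68 x 74 x 84 mm, behind the box. Origin under its centre.
- timer: Bystander: red and cream wind-up egg timer, 62 mm across, 61 mm high, on the robot's side to the right. Origin under its centre.

How it is judged:
On the way, in this order (a step that is already met when the one before it is completed fails the run):
1. the lid is swung fully back past its catch (over 2.4 rad) and stays there by itself, untouched by the fingers, while the box is still level (value of joint lid above 2.4 rad and value of joint tip below 0.2 rad and contact force between the fingers and stand below 0.3 N), for 0.2 s.
2. the box is tipped right over (over 2.1 rad) with its lid fully back (value of joint tip above 2.1 rad and value of joint lid above 2.4 rad), for 0.2 s.
At the end, for the whole second after the job is handed in: Box tipped over (over 2.1 rad), lid still fully back (over 2.4 rad), both bulbs in the tray: centres 50 to 200 mm in front of the pivot axis, within 80 mm of the tray's middle line and less than 68 mm high; bystanders within 30 mm of their places (all of step 2 and x of garlic_a_centre in the frame of stand between -0.2 and -0.05 m and y of garlic_a_centre in the frame of stand between -0.08 and 0.08 m and height (world z) of each of garlic_a_centre, garlic_b_centre below 0.068 m and x of garlic_b_centre in the frame of stand between -0.2 and -0.05 m and y of garlic_b_centre in the frame of stand between -0.08 and 0.08 m); the robot touches nothing.
It fails at once if the box is tipped (over 0.4 rad) while its lid is not fully back (under 2.2 rad) (value of joint tip above 0.4 rad and value of joint lid below 2.2 rad).
It fails at once if the canister is moved more than 30 mm or tipped over (distance of canister from where it was at the start of the episode above 0.03 m or angle between canister's own z axis and vertical above 0.5 rad).
It fails at once if the tea box is moved more than 30 mm or tipped over (distance of tea_box from where it was at the start of the episode above 0.03 m or angle between tea_box's own z axis and vertical above 0.5 rad).
It fails at once if the jar is moved more than 30 mm or tipped over (distance of jar from where it was at the start of the episode above 0.03 m or angle between jar's own z axis and vertical above 0.5 rad).
It fails at once if the timer is moved more than 30 mm or tipped over (distance of timer from where it was at the start of the episode above 0.03 m or angle between timer's own z axis and vertical above 0.5 rad).
It also fails if it takes over 53 s, if anything falls off the work surface, if the arm or the gripper's body presses on something with over 40 N, if the wrist force passes 120 N, or if a joint passes its speed limit or range.

## Robot

A 7-joint arm with a two-finger parallel gripper is mounted at the origin on a cart in front of the work surface, level with it; the furniture and walls round the work are solid. World frame = base frame: x ahead of the robot, y to its left, z up, the work surface at z = 0. Lengths are in m, angles in rad, forces in N, time in s.
With the tool pointing down it reaches from about 0.4 to 0.85 m from the base axis. Payload 4.5 kg.
Tool frame: the origin (TCP) lies between the finger pads; the fingertips stand 11 mm ahead of it and the grasp point (between the pads) lies 8 mm behind it (robot.tips_ahead is the distance from the TCP to the fingertips, in m); z points along the fingers, y is the line along which they close (so a half turn about z gives the same grasp; the last joint's range is limited). The gripper opens to 88 mm and grips with 3 to 60 N. Pads are 18 mm wide; open, the fingers measure 123 mm over their backs; the gripper's body (75 mm by 187 mm) begins 45 mm behind the grasp point.
Start: joints at [-1.078, 0.689, -0.195, 1.565, 0.157, 0.902, -0.215], TCP at [0.277, 0.56, 0.22] pointing down, gripper open.
Joint ranges: [-3.01, 3.01], [-0.46, 2.08], [-1.47, 1.51], [0.13, 2.56], [-1, 4.14], [0.04, 2.09], [-2.66, 2.66]. Speed limits (rad/s): [2.57, 2.57, 3.14, 3.14, 3.14, 3.14, 3.14].

## Interface

Orientations are given as [roll, pitch, yaw] about the fixed x, y, z axes, in that order (R = Rz(yaw) Ry(pitch) Rx(roll)).
In Python, from plant import robot gives the robot as it stands. The module is installed in compiled form; this text tells all that it offers.
- The arm moves only by the tool servo_tool, never from a script. Its argument "targets" is a list of rows, each an object of numbers: "x", "y", "z": the shift along the tool's x, y, z in units of 250 mm (1.0 is 250 mm); "roll": the turn about the tool's z in units of 1.5 rad (1.0 is 1.5 rad); "hand": the opening, from 0 (shut) to 1 (fully open). In form: [{"x": .., "y": .., "z": .., "roll": .., "hand": ..}, ...]. A call has 1 to 12 rows; each row is the pose to reach, as a shift and turn from the pose commanded when the call began, along the tool's axes at that moment; what a row does not reach only later rows make up. A row lasts 1/8 s, in which the tool goes at most 62.5 mm and 10.7 degrees, less where a joint would pass 70% of its speed; a pose out of reach is approached as far as the arm can. A call with a number of a shift or a turn outside -1 to 1 is refused whole. A call with a gripper value outside its range is refused whole. The fingers move at their own pace and stop on an object; "grip_force" is the grip in N (left out, the last holds). Time passes only in rows, so rows that repeat a pose let the fingers close. It gives the time, the measured TCP pose, the force, the opening and the grip force at its end, in the units of the state.
- robot.state(): the state, without advancing time (a new reading comes with each control period).
- robot.read_camera(name): name is "side" or "top"; returns a dict with "color" (400x640x3 uint8, red, green, blue), "intrinsics" (3x3 intrinsics, pixels), "distortion" ([k1, k2, p1, p2, k3] as OpenCV has them; the pictures are not rectified), "rvec" (rotation vector, rad) and "tvec" (3), from world to camera coordinates, as OpenCV has them. Camera axes: x right, y down, z forward; pixel columns grow to the right and rows downward; lengths in m; the calibration is good to about 2 mm. A picture is of the moment at which its call begins. There is no depth.
- robot.sign_off(): hands the job in; it is judged then, once.
The state is a dict: "time_s": time; "q": joint angles; "dq": joint speeds; "effort": joint torques, N m; "position": TCP position; "eef_rot": TCP orientation; "ft_force": force on the tool from outside, world axes, zero at the start; "moment": the same for the moment, N m; "finger_gap": finger opening in m; "finger_force": force on a finger pad.
Only numpy, scipy, OpenCV 4.12 (cv2) and the standard library are available. Lean on these libraries where they do the work, as an engineer would, in place of code of your own. Each camera call takes 0.05 s, during which the arm holds its last target. There are 200 camera calls.

## Working session

There is one attempt and no reset: what is moved stays moved. The work goes in short steps, Python scripts to look and compute and a tool call to move; the robot and the scene stay as the last step left them, time stands still between calls to the robot, and variables do not carry over. Pictures are saved under pics/ and viewed, at most 10 in all, crops included, and the job is handed in when it is done.

Besides the shell and the picture viewer there is one more tool, called after ">>>" as name(argument=value, ...) on one line, values as JSON. servo_tool: Moves the arm, as the interface text tells. Shifts and turns lie within -1 to 1; 1 stands for 250 mm of shift or 1.5 rad of turn. Its arguments: {"type":"object","properties":{"targets":{"type":"array","items":{"type":"object","properties":{"x":{"type":"number","minimum":-1,"maximum":1},"y":{"type":"number","minimum":-1,"maximum":1},"z":{"type":"number","minimum":-1,"maximum":1},"roll":{"type":"number","minimum":-1,"maximum":1},"hand":{"type":"number"}}}},"grip_force":{"type":"number"}},"required":["targets"]}

```bash
mkdir -p pics
python3 - <<'E'
from plant import robot
import cv2,pickle
d={}
for n in("side","top"):
    c=robot.read_camera(n); d[n]=c
    cv2.imwrite(f"pics/{n}0.png",c["color"][:,:,::-1])
    print(n,c["intrinsics"],c["distortion"],c["rvec"],c["tvec"])
pickle.dump(d,open("cams.pkl","wb"))
print(robot.state(), robot.tips_ahead)
E
```

```text
side [[371.06341662   0.         315.52632442]
 [  0.         371.06341662 195.70187679]
 [  0.           0.           1.        ]] [-0.03740966  0.          0.          0.          0.        ] [ 2.16581027 -0.14464394  0.09051105] [-0.59835503  0.09463587  1.06282048]
top [[518.41278092   0.         323.0684078 ]
 [  0.         518.41278092 198.6967036 ]
 [  0.           0.           1.        ]] [-0.14935455  0.          0.          0.          0.        ] [ 2.11675714 -2.1092836   0.21441952] [-0.11014542  0.5974112   1.19144882]
{'time_s': 0.1, 'q': array([-1.07821294,  0.6898874 , -0.19449602,  1.56628082,  0.15731065,
        0.90251997, -0.21514733]), 'dq': array([-0.00188935, -0.00110585,  0.00058028, -0.00309573, -0.00100917,
       -0.00058233,  0.00026806]), 'effort': array([-3.82270271e-03, -5.28494847e+01, -1.27184104e+00, -1.53837258e+01,
       -5.26465068e-02,  1.98013382e-03,  3.72344800e-05]), 'position': array([0.27656688, 0.55977879, 0.21968673]), 'eef_rot': array([-3.13989467e+00,  1.54028005e-04,  2.68283143e+00]), 'ft_force': array([0.48655003, 0.05447764, 0.31098826]), 'moment': array([-0.0395863 ,  0.02938674, -0.04202926]), 'finger_force': 0.0, 'finger_gap': 0.08813770821116304} 0.011
```

View pics/side0.png

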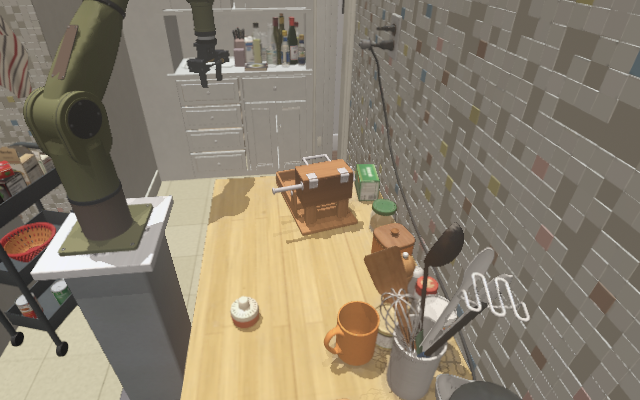

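View pics/top0.png

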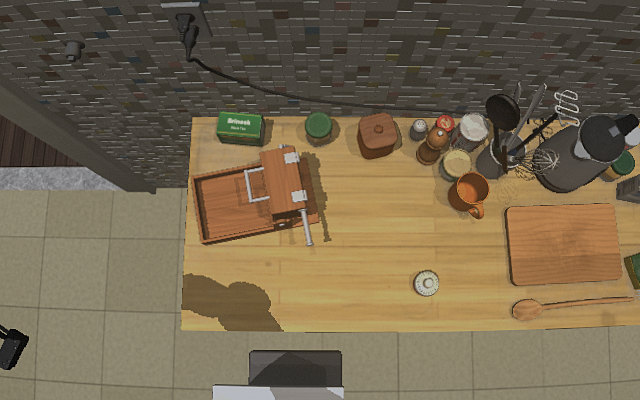

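The side view shows the stand around (315,195), with the tip bar at (275–300,188) and the lid bar at (315,160). In the top view the lid bar is at (248,185) and the tip bar runs (303,208)–(309,243). I'll enlarge both.

Run:
```python
import cv2,pickle
d=pickle.load(open("cams.pkl","rb"))
s=d["side"]["color"][140:240,265:365,::-1]; t=d["top"]["color"][138:258,185:335,::-1]
cv2.imwrite("pics/s1.png",cv2.resize(s,None,fx=6,fy=6,interpolation=cv2.INTER_CUBIC))
cv2.imwrite("pics/t1.png",cv2.resize(t,None,fx=5,fy=5,interpolation=cv2.INTER_CUBIC))
```

```text
(no output)
```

View pics/s1.png

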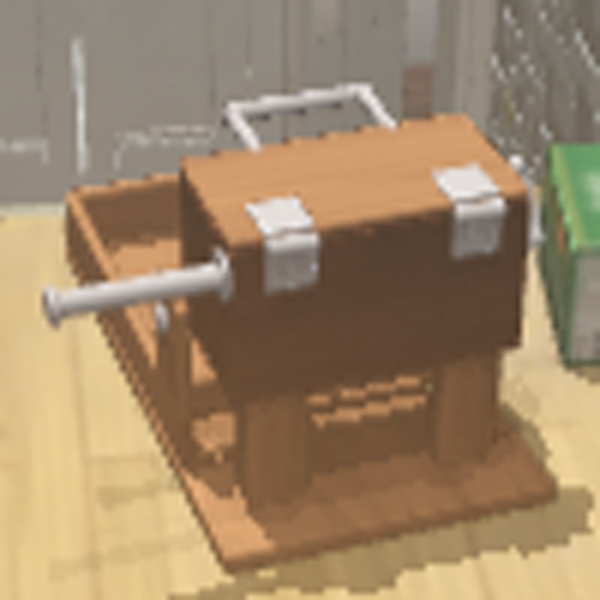

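View pics/t1.png

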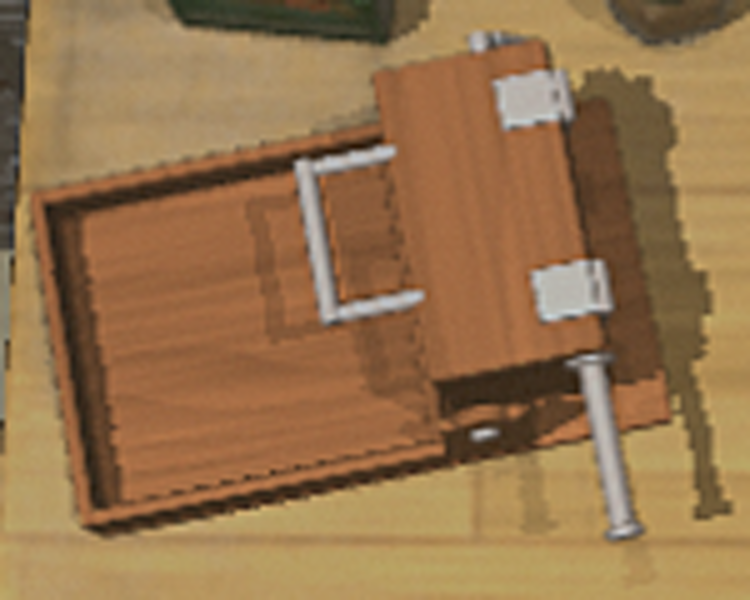

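```bash
cat > h.py <<'E'
import numpy as np,cv2,pickle
from scipy.optimize import least_squares
from scipy.spatial.transform import Rotation as Ro
d=pickle.load(open("cams.pkl","rb"))
def proj(n,P):
    c=d[n];return cv2.projectPoints(np.float64(P).reshape(-1,1,3),c["rvec"],c["tvec"],c["intrinsics"],c["distortion"])[0][:,0]
def tri(s,t):
    f=lambda X:np.r_[proj("side",X)[0]-s,proj("top",X)[0]-t]
    r=least_squares(f,[.6,.1,.1]);return r.x,np.abs(r.fun).max()
E
python3 - <<'E'
from h import *
S=lambda u,v:np.array([265+u/6-.4,140+v/6-.4]);T=lambda u,v:np.array([185+u/5-.4,138+v/5-.4])
pts={ # name:(side,top,model)
'lb_near':(S(234,107),T(328,316),(-54,-36,164)),'lb_far':(S(360,91),T(307,165),(-54,36,164)),
'tb_end':(S(52,305),T(623,530),(55,-153,145)),'tb_base':(S(224,274),T(592,360),(55,-76,145)),
'l_fn':(S(182,160),T(437,381),(-16,-73,166)),'l_rn':(S(228,245),T(607,347),(64,-73,166)),
'l_rf':(S(527,188),T(545,40),(64,73,166)),'l_ff':(S(470,117),T(375,73),(-16,73,166))}
for k,(s,t,m) in pts.items(): print(k,*[np.round(a,4) for a in tri(s,t)])
def W(p,m): c,s=np.cos(p[2]),np.sin(p[2]);m=np.array(m)/1e3;return np.array([p[0]+c*m[0]-s*m[1],p[1]+s*m[0]+c*m[1],m[2]])
f=lambda p:np.concatenate([np.r_[proj("side",W(p,m))[0]-s,proj("top",W(p,m))[0]-t] for s,t,m in pts.values()])
r=least_squares(f,[.6,.2,-1.4],loss='soft_l1');p=r.x
print(p,np.round(f(p).reshape(-1,4),1))
print('lidbar',W(p,(-54,0,164)),'tip',W(p,(55,-128,145)))
# top surface points of bystanders
for n,s,t in [('timer',(244,300),(427,276)),('jar',(384,206),(318,122)),('can',(394,231),(378,129)),('tea',(368,169),(240,122))]: print(n,*[np.round(a,3) for a in tri(s,t)])
E
```

```text
lb_near [0.5725 0.0533 0.1647] 0.7992
lb_far [0.6398 0.0652 0.1639] 0.3392
tb_end [ 0.4792 -0.0778  0.1435] 0.133
tb_base [ 0.5561 -0.0633  0.1442] 0.3317
l_fn [0.5431 0.0041 0.1653] 0.6407
l_rn [ 0.5579 -0.0707  0.1641] 0.1181
l_rf [ 0.6988 -0.0412  0.1658] 0.1278
l_ff [0.686  0.0362 0.161 ] 0.8345
[ 0.61700213  0.0057801  -1.36650321] [[-1.3  0.8  0.9  0.2]
 [ 0.8 -0.3 -0.3 -0.4]
 [-0.5 -0.1  0.5  0.2]
 [-1.2 -0.1  0.1  0.7]
 [-1.  -0.5 -1.2 -0.2]
 [ 0.2 -0.4  0.4 -0.5]
 [ 0.9  0.1  0.4 -1.2]
 [-1.  -1.3 -0.3 -1. ]]
lidbar [0.60604687 0.05865715 0.164     ] tip [ 0.50282206 -0.07404416  0.145     ]
timer [ 0.405 -0.357  0.053] 3.015
jar [ 0.785 -0.095  0.078] 0.754
can [ 0.76  -0.239  0.109] 0.489
tea [0.786 0.097 0.086] 0.357
```

>>> servo_tool(targets=[{"x": -0.17,"y": -0.1,"roll": -0.07,"hand": 0.28},{"x": -0.34,"y": -0.2,"roll": -0.15},{"x": -0.5,"y": -0.3,"roll": -0.22},{"x": -0.67,"y": -0.4,"roll": -0.29},{"x": -0.84,"y": -0.5,"roll": -0.37},{"x": -1,"y": -0.6,"roll": -0.442},{"x": -1,"y": -0.6,"roll": -0.442},{"x": -1,"y": -0.6,"roll": -0.442}], grip_force=25)

```text
$.targets[0]: bad value
```

```bash
cat >> h.py <<'E'
P0=np.array([.6170,.0058]);YAW=-1.3665
def stand(x,y,z):
    c,s=np.cos(YAW),np.sin(YAW);return np.array([P0[0]+c*x-s*y,P0[1]+s*x+c*y,z])
def rel(grasp,tool_yaw=None):
    """units of shift from present TCP to place the grasp point at world point"""
    from plant import robot
    s=robot.state();R=Ro.from_euler('xyz',s["eef_rot"]).as_matrix()
    want=np.array(grasp)-[0,0,.008]
    out=R.T@(want-s["position"])/.25
    yw=2*np.pi+(-1.3665-np.pi/2) 
    dy=(yw-s["eef_rot"][2]+np.pi)%(2*np.pi)-np.pi
    return np.round(out,3),'roll',round(-dy/1.5,3)
E
python3 -c "
from h import *
from plant import robot
s=robot.state();print(s['time_s'],s['position'],s['eef_rot'],s['finger_gap'],s['q'])
print(rel(stand(-.054,0,.22)))"
```

```text
0.1 [0.27656688 0.55977879 0.21968673] [-3.13989467e+00  1.54028005e-04  2.68283143e+00] 0.08813770821116304 [-1.07821294  0.6898874  -0.19449602  1.56628082  0.15731065  0.90251997
 -0.21514733]
(array([-2.069, -1.213,  0.033]), 'roll', np.float64(-0.442))
```

>>> servo_tool(targets=[{"x": -0.17,"y": -0.1,"z": 0,"roll": -0.07,"hand": 0.28},{"x": -0.34,"y": -0.2,"z": 0,"roll": -0.15,"hand": 0.28},{"x": -0.5,"y": -0.3,"z": 0,"roll": -0.22,"hand": 0.28},{"x": -0.67,"y": -0.4,"z": 0,"roll": -0.29,"hand": 0.28},{"x": -0.84,"y": -0.5,"z": 0,"roll": -0.37,"hand": 0.28},{"x": -1,"y": -0.6,"z": 0,"roll": -0.442,"hand": 0.28},{"x": -1,"y": -0.6,"z": 0,"roll": -0.442,"hand": 0.28},{"x": -1,"y": -0.6,"z": 0,"roll": -0.442,"hand": 0.28}], grip_force=25)

```text
time_s: 1.1
position: [0.4341, 0.3157, 0.2203]
eef_rot: [3.141, -0.0, -2.938]
ft_force: [-0.4, 0.8, 0.4]
finger_gap: 0.0246
finger_force: 0.0
```

```bash
python3 -c "
from h import *
from plant import robot
s=robot.state();print(s['time_s'],s['position'],s['eef_rot'],s['finger_gap'],s['q'])
print(rel(stand(-.054,0,.22)))"
```

```text
1.1 [0.43409542 0.31570241 0.22033298] [ 3.14069323e+00 -4.60574418e-04 -2.93784405e+00] 0.02464893488210318 [-0.45194423  0.59567229 -0.42528702  1.82506432  0.33014321  0.79100837
  0.72748589]
(array([-0.466, -1.146,  0.032]), 'roll', np.float64(-0.0))
```

>>> servo_tool(targets=[{"x": -0.1,"y": -0.2,"z": 0,"roll": 0,"hand": 0.28},{"x": -0.2,"y": -0.4,"z": 0,"roll": 0,"hand": 0.28},{"x": -0.3,"y": -0.6,"z": 0,"roll": 0,"hand": 0.28},{"x": -0.4,"y": -0.8,"z": 0,"roll": 0,"hand": 0.28},{"x": -0.466,"y": -1,"z": 0,"roll": 0,"hand": 0.28},{"x": -0.466,"y": -1,"z": 0,"roll": 0,"hand": 0.28},{"x": -0.466,"y": -1,"z": 0,"roll": 0,"hand": 0.28}])

```text
time_s: 1.98
position: [0.5986, 0.0966, 0.2203]
eef_rot: [3.14, -0.0, -2.935]
ft_force: [1.3, -0.3, -0.0]
finger_gap: 0.0245
finger_force: 0.0
```

>>> servo_tool(targets=[{"x": 0,"y": -0.08,"z": 0,"roll": 0,"hand": 0.28},{"x": 0,"y": -0.146,"z": 0,"roll": 0,"hand": 0.28},{"x": 0,"y": -0.146,"z": 0,"roll": 0,"hand": 0.28},{"x": 0,"y": -0.146,"z": 0,"roll": 0,"hand": 0.28}])

```text
time_s: 2.48
position: [0.6066, 0.0586, 0.2205]
eef_rot: [3.141, 0.0, -2.937]
ft_force: [0.5, 1.1, -0.6]
finger_gap: 0.0244
finger_force: 0.0
```

```bash
python3 -c "
from h import *
from plant import robot
s=robot.state();print(s['time_s'],s['position'],s['eef_rot'],s['finger_gap'],s['q'])
print(rel(stand(-.054,0,.164)))
A=robot.read_camera('side')['color'][90:240,240:390,::-1];B=robot.read_camera('top')['color'][120:270,185:335,::-1]
cv2.imwrite('pics/c2.png',cv2.resize(np.hstack([A,B]),(800,400),interpolation=cv2.INTER_CUBIC))"
```

```text
2.475 [0.60655089 0.05859038 0.22046482] [ 3.14085359e+00  7.37995077e-05 -2.93741857e+00] 0.024372610664704322 [ 0.07914088  0.69324094 -0.4485912   1.60688253  0.354015    0.92302827
  1.28015387]
(array([0.002, 0.001, 0.258]), 'roll', np.float64(-0.0))
```

View pics/c2.png

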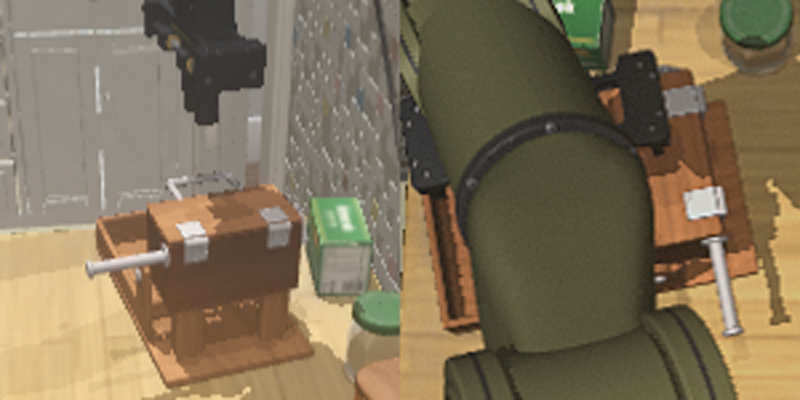

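The fingers at (207,115–160) hang right over the lid bar at (207,183), so I'll descend and pinch.

>>> servo_tool(targets=[{"x": 0,"y": 0,"z": 0.08,"roll": 0,"hand": 0.28},{"x": 0,"y": 0,"z": 0.16,"roll": 0,"hand": 0.28},{"x": 0,"y": 0,"z": 0.22,"roll": 0,"hand": 0.28},{"x": 0,"y": 0,"z": 0.255,"roll": 0,"hand": 0.28},{"x": 0,"y": 0,"z": 0.255,"roll": 0,"hand": 0.28},{"x": 0,"y": 0,"z": 0.255,"roll": 0,"hand": 0},{"x": 0,"y": 0,"z": 0.255,"roll": 0,"hand": 0},{"x": 0,"y": 0,"z": 0.255,"roll": 0,"hand": 0},{"x": 0,"y": 0,"z": 0.255,"roll": 0,"hand": 0}], grip_force=25)

```text
time_s: 3.7
position: [0.6068, 0.0583, 0.1569]
eef_rot: [3.142, 0.0, -2.937]
ft_force: [0.3, 0.2, -0.2]
finger_gap: 0.0005
finger_force: 0.0
```

```bash
python3 -c "
from h import *
from plant import robot
s=robot.state();print(s['position'],s['ft_force'],s['finger_gap'],s['finger_force'])
# arc: relative to shut
for a in np.arange(0,2.61,.13):
    a0=np.arctan2(2.5,118)
    f=lambda a:np.array([-118*np.cos(a+a0*1),118*np.sin(a+a0)])
    dx,dz=(f(a)-f(0))/250
    print(round(a,2),'y',round(-dx,3),'z',round(-dz,3))
"
```

```text
[0.60678119 0.05828242 0.156878  ] [ 0.31411439  0.22390745 -0.20735286] 0.0004679975911200702 0.0
0.0 y -0.0 z -0.0
0.13 y -0.005 z -0.061
0.26 y -0.018 z -0.121
0.39 y -0.039 z -0.179
0.52 y -0.067 z -0.233
0.65 y -0.102 z -0.284
0.78 y -0.143 z -0.329
0.91 y -0.19 z -0.369
1.04 y -0.242 z -0.402
1.17 y -0.297 z -0.428
1.3 y -0.355 z -0.447
1.43 y -0.416 z -0.459
1.56 y -0.477 z -0.462
1.69 y -0.538 z -0.457
1.82 y -0.598 z -0.445
1.95 y -0.656 z -0.425
2.08 y -0.711 z -0.397
2.21 y -0.761 z -0.363
2.34 y -0.807 z -0.322
2.47 y -0.848 z -0.276
2.6 y -0.881 z -0.225
```

The fingers closed on nothing (gap 0.5 mm), so I'll look again.

```bash
python3 -c "
from h import *
from plant import robot
c=robot.read_camera('side')
A=c['color'][125:215,270:390,::-1]
cv2.imwrite('pics/c3.png',cv2.resize(A,None,fx=6.5,fy=6.5,interpolation=cv2.INTER_CUBIC))
s=robot.state()['position'];print(proj('side',[s+[0,0,-.011],s+[0,0,.008],stand(-.054,0,.164),stand(-.054,-.034,.164),stand(-.054,.034,.164)])-[270,125])"
```

```text
[[44.1634451  36.79279917]
 [44.21587664 31.12442314]
 [43.95804472 31.32180255]
 [32.96306241 33.08876904]
 [54.76011408 29.58844277]]
```

View pics/c3.png

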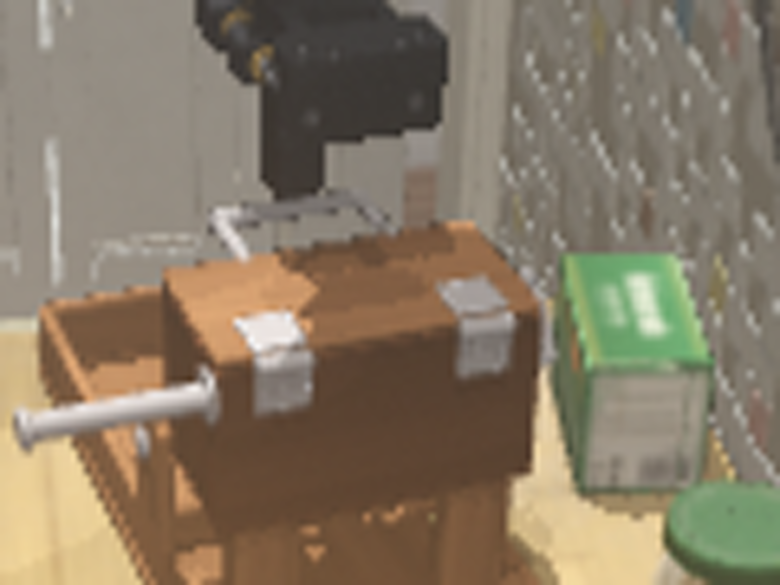

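```bash
python3 -c "
from h import *
from plant import robot
s0=np.array([.2766,.5598,.2197]);yw=2.683
ty=np.array([np.sin(yw),-np.cos(yw),0])
print('start tips side',proj('side',[s0-[0,0,.011]+ty*k for k in(-.053,0,.053)]).round(1).tolist())
print('start top',proj('top',[s0-[0,0,.011]+ty*k for k in(-.053,0,.053)]).round(1).tolist())
g=d['side']['color'].max(2)<60
for r in range(60,100,2): print(r,''.join('#' if v else '.' for v in g[r,180:235]))
g=d['top']['color'].max(2)<60
for r in range(320,372,3): print(r,''.join('#' if v else '.' for v in g[r,0:40]))
s=np.array([.6066,.0586,.2205])
print('c2 side tip',proj('side',s-[0,0,.011]),'top body', proj('top',[s+[0,0,.053],s+[0,0,.1],s+[0,0,.15]]))
"
```

```text
start tips side [[205.4, 94.7], [212.9, 90.4], [219.9, 86.3]]
start top [[33.6, 340.9], [14.9, 328.7], [-3.1, 316.7]]
60 .......................................................
62 .......................................................
64 .......................................................
66 .......................................................
68 .......................................................
70 .......................................................
72 .......................................................
74 .......................................................
76 .......................................................
78 .......................................................
80 .......................................................
82 .......................................................
84 .......................................................
86 .......................................................
88 .......................................................
90 .......................................................
92 ...................................
[... 446 characters left out ...]
########.............
338 .############################...........
341 ....##########..############............
344 ...########################.............
347 .#############..########................
350 #######################.................
353 #####################...................
356 ###################.....................
359 ##################......................
362 #################.......................
365 ###############.........................
368 ..#########.............................
371 ........................................
c2 side tip [[314.27686352 142.30902844]] top body [[240.73953253 172.9341785 ]
 [236.96330767 166.85063903]
 [232.55729612 159.74449383]]
```

The picture shows the fingertips at row ≈155 (crop (300,197)), just above the bar. They were expected at row 162, so the real fingertips sit about 22 mm higher than the reported pose implies. I'll open, go lower by that amount and close again.

>>> servo_tool(targets=[{"x": 0,"y": 0,"z": -0.04,"roll": 0,"hand": 0},{"x": 0,"y": 0,"z": -0.04,"roll": 0,"hand": 0.28},{"x": 0,"y": 0,"z": -0.04,"roll": 0,"hand": 0.28},{"x": 0,"y": 0,"z": -0.04,"roll": 0,"hand": 0.28},{"x": 0,"y": 0,"z": 0,"roll": 0,"hand": 0.28},{"x": 0,"y": 0,"z": 0.03,"roll": 0,"hand": 0.28},{"x": 0,"y": 0,"z": 0.06,"roll": 0,"hand": 0.28},{"x": 0,"y": 0,"z": 0.085,"roll": 0,"hand": 0.28},{"x": 0,"y": 0,"z": 0.085,"roll": 0,"hand": 0.28}])

```text
time_s: 4.88
position: [0.6063, 0.0582, 0.1348]
eef_rot: [3.141, -0.001, -2.937]
ft_force: [-1.4, 0.1, -0.3]
finger_gap: 0.0245
finger_force: 0.0
```

>>> servo_tool(targets=[{"x": 0,"y": 0,"z": 0,"roll": 0,"hand": 0},{"x": 0,"y": 0,"z": 0,"roll": 0,"hand": 0},{"x": 0,"y": 0,"z": 0,"roll": 0,"hand": 0},{"x": 0,"y": 0,"z": 0,"roll": 0,"hand": 0}])

```text
time_s: 5.38
position: [0.6068, 0.0592, 0.1357]
eef_rot: [3.14, 0.001, -2.937]
ft_force: [-0.3, 3.3, 1.6]
finger_gap: 0.0089
finger_force: 25.0
```

```bash
python3 -c "
from h import *
from plant import robot
c=robot.read_camera('side')
A=c['color'][125:195,280:360,::-1]
cv2.imwrite('pics/c4.png',cv2.resize(A,None,fx=8,fy=8,interpolation=cv2.INTER_CUBIC))
s=robot.state();print(s['position'],s['ft_force'],s['finger_gap'],s['finger_force'])
s=s['position'];print(proj('side',[s+[0,0,-.011],s+[0,0,.008]])-[280,125])"
```

```text
[0.606753   0.05916535 0.13566551] [-0.56368062  2.90633566  1.92967048] 0.008808610012959784 25.000302493572235
[[34.06770565 42.83162373]
 [34.11859831 37.28480208]]
```

View pics/c4.png

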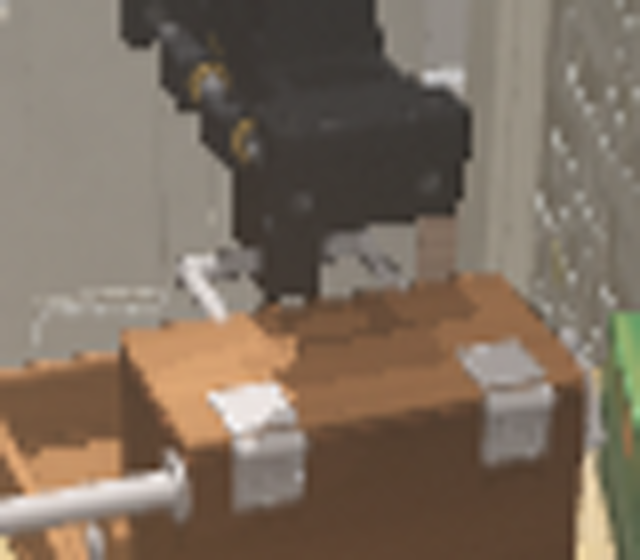

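The fingers now straddle the bar (gap 9 mm, 25 N; tips at crop (290,300), bar at (250,262)). Next I'll swing the lid along its arc.

>>> servo_tool(targets=[{"x": 0,"y": -0.005,"z": -0.061,"roll": 0,"hand": 0},{"x": 0,"y": -0.018,"z": -0.121,"roll": 0,"hand": 0},{"x": 0,"y": -0.039,"z": -0.179,"roll": 0,"hand": 0},{"x": 0,"y": -0.067,"z": -0.233,"roll": 0,"hand": 0},{"x": 0,"y": -0.102,"z": -0.284,"roll": 0,"hand": 0},{"x": 0,"y": -0.143,"z": -0.329,"roll": 0,"hand": 0},{"x": 0,"y": -0.19,"z": -0.369,"roll": 0,"hand": 0},{"x": 0,"y": -0.242,"z": -0.402,"roll": 0,"hand": 0},{"x": 0,"y": -0.297,"z": -0.428,"roll": 0,"hand": 0},{"x": 0,"y": -0.355,"z": -0.447,"roll": 0,"hand": 0},{"x": 0,"y": -0.416,"z": -0.459,"roll": 0,"hand": 0}])

```text
time_s: 6.8
position: [0.6283, -0.0431, 0.2532]
eef_rot: [3.141, 0.003, -2.937]
ft_force: [-0.1, 3.8, 4.3]
finger_gap: 0.0089
finger_force: 25.0
```

>>> servo_tool(targets=[{"x": 0,"y": -0.061,"z": -0.003,"roll": 0,"hand": 0},{"x": 0,"y": -0.122,"z": 0.002,"roll": 0,"hand": 0},{"x": 0,"y": -0.182,"z": 0.014,"roll": 0,"hand": 0},{"x": 0,"y": -0.24,"z": 0.034,"roll": 0,"hand": 0},{"x": 0,"y": -0.295,"z": 0.062,"roll": 0,"hand": 0},{"x": 0,"y": -0.345,"z": 0.096,"roll": 0,"hand": 0},{"x": 0,"y": -0.391,"z": 0.137,"roll": 0,"hand": 0},{"x": 0,"y": -0.432,"z": 0.183,"roll": 0,"hand": 0},{"x": 0,"y": -0.458,"z": 0.222,"roll": 0,"hand": 0},{"x": 0,"y": -0.458,"z": 0.222,"roll": 0,"hand": 0}])

```text
time_s: 8.05
position: [0.6507, -0.1562, 0.1933]
eef_rot: [3.141, -0.001, -2.938]
ft_force: [2.1, 0.4, -1.0]
finger_gap: 0.0094
finger_force: 25.0
```

>>> servo_tool(targets=[{"x": 0,"y": 0,"z": 0,"roll": 0,"hand": 0.24},{"x": 0,"y": 0,"z": 0,"roll": 0,"hand": 0.24},{"x": 0,"y": 0,"z": 0,"roll": 0,"hand": 0.24},{"x": 0,"y": 0,"z": -0.08,"roll": 0,"hand": 0.24},{"x": 0,"y": 0,"z": -0.16,"roll": 0,"hand": 0.24},{"x": 0,"y": 0,"z": -0.28,"roll": 0,"hand": 0.24},{"x": 0,"y": 0,"z": -0.4,"roll": 0,"hand": 0.24},{"x": 0,"y": 0,"z": -0.4,"roll": 0,"hand": 0.24},{"x": 0,"y": 0,"z": -0.4,"roll": 0,"hand": 0.24}])

```text
time_s: 9.18
position: [0.6503, -0.1558, 0.2938]
eef_rot: [3.141, -0.002, -2.937]
ft_force: [-0.8, -0.1, -0.3]
finger_gap: 0.0217
finger_force: 0.0
```

```bash
python3 -c "
from h import *
from plant import robot
A=robot.read_camera('side')['color'][60:240,240:400,::-1]
cv2.imwrite('pics/c5.png',cv2.resize(A,None,fx=3,fy=3,interpolation=cv2.INTER_CUBIC))
print(robot.state()['time_s'],rel(stand(.055,-.128,.145-.0215)))
print(proj('side',[stand(.064+.102,y,.2205) for y in(-.034,.034)])-[240,60])
"
```

```text
9.225 (array([0.508, 0.439, 0.713]), 'roll', np.float64(0.0))
[[ 91.54087201 119.23649926]
 [117.63017596 114.49862296]]
```

View pics/c5.png

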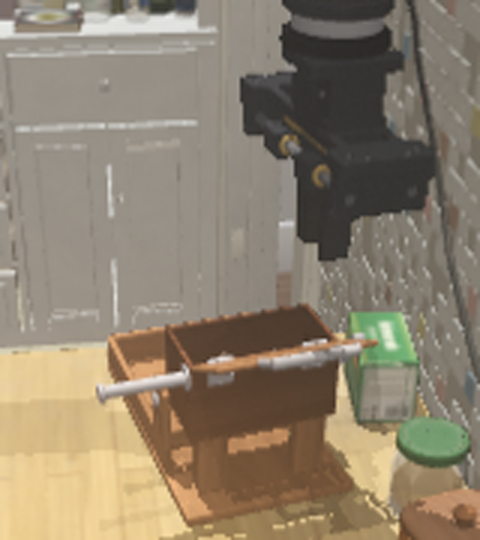

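The lid is fully back: its bar at crop (275,358)–(350,345) matches the predicted stop position. Next is the tip bar.

>>> servo_tool(targets=[{"x": 0.15,"y": 0.1,"z": 0,"roll": 0,"hand": 0.4},{"x": 0.3,"y": 0.22,"z": 0,"roll": 0,"hand": 0.4},{"x": 0.42,"y": 0.34,"z": 0,"roll": 0,"hand": 0.4},{"x": 0.508,"y": 0.439,"z": 0,"roll": 0,"hand": 0.4},{"x": 0.508,"y": 0.439,"z": 0,"roll": 0,"hand": 0.4},{"x": 0.508,"y": 0.439,"z": 0.15,"roll": 0,"hand": 0.4},{"x": 0.508,"y": 0.439,"z": 0.3,"roll": 0,"hand": 0.4},{"x": 0.508,"y": 0.439,"z": 0.45,"roll": 0,"hand": 0.4},{"x": 0.508,"y": 0.439,"z": 0.56,"roll": 0,"hand": 0.4},{"x": 0.508,"y": 0.439,"z": 0.64,"roll": 0,"hand": 0.4},{"x": 0.508,"y": 0.439,"z": 0.713,"roll": 0,"hand": 0.4},{"x": 0.508,"y": 0.439,"z": 0.713,"roll": 0,"hand": 0.4}])

```text
time_s: 10.72
position: [0.5037, -0.0745, 0.1146]
eef_rot: [3.141, -0.003, -2.938]
ft_force: [-0.4, -0.0, -0.2]
finger_gap: 0.0352
finger_force: 0.0
```

>>> servo_tool(targets=[{"x": 0,"y": 0,"z": 0,"roll": 0,"hand": 0},{"x": 0,"y": 0,"z": 0,"roll": 0,"hand": 0},{"x": 0,"y": 0,"z": 0,"roll": 0,"hand": 0},{"x": 0,"y": 0,"z": 0,"roll": 0,"hand": 0},{"x": 0,"y": 0,"z": 0,"roll": 0,"hand": 0}])

```text
time_s: 11.35
position: [0.5048, -0.0735, 0.1169]
eef_rot: [3.141, 0.001, -2.937]
ft_force: [-0.2, 1.6, 5.3]
finger_gap: 0.0109
finger_force: 25.0
```

```bash
python3 -c "
from h import *
r=np.hypot(55,55);
for t in np.arange(0,2.28,.13).tolist()+[2.23]:
    p=np.pi/4+t  # angle from rear-horizontal
    dx,dz=(r*np.array([np.cos(p),np.sin(p)])-[55,55])/250
    print(round(t,2),'y',round(-dx,3),'z',round(-dz,3))
print(rel(stand(.055,-.128,.145-.0215)))
"
```

```text
0.0 y -0.0 z -0.0
0.13 y 0.03 z -0.027
0.26 y 0.064 z -0.049
0.39 y 0.1 z -0.067
0.52 y 0.138 z -0.08
0.65 y 0.178 z -0.088
0.78 y 0.218 z -0.091
0.91 y 0.259 z -0.089
1.04 y 0.298 z -0.081
1.17 y 0.337 z -0.068
1.3 y 0.373 z -0.051
1.43 y 0.407 z -0.029
1.56 y 0.438 z -0.002
1.69 y 0.465 z 0.028
1.82 y 0.487 z 0.061
1.95 y 0.506 z 0.097
2.08 y 0.519 z 0.135
2.21 y 0.528 z 0.175
2.23 y 0.529 z 0.181
(array([ 0.008, -0.001,  0.006]), 'roll', np.float64(0.0))
```

>>> servo_tool(targets=[{"x": 0,"y": 0.03,"z": -0.027,"roll": 0,"hand": 0},{"x": 0,"y": 0.064,"z": -0.049,"roll": 0,"hand": 0},{"x": 0,"y": 0.1,"z": -0.067,"roll": 0,"hand": 0},{"x": 0,"y": 0.138,"z": -0.08,"roll": 0,"hand": 0},{"x": 0,"y": 0.178,"z": -0.088,"roll": 0,"hand": 0},{"x": 0,"y": 0.218,"z": -0.091,"roll": 0,"hand": 0},{"x": 0,"y": 0.259,"z": -0.089,"roll": 0,"hand": 0},{"x": 0,"y": 0.298,"z": -0.081,"roll": 0,"hand": 0},{"x": 0,"y": 0.337,"z": -0.068,"roll": 0,"hand": 0}])

```text
time_s: 12.48
position: [0.4877, 0.0091, 0.1336]
eef_rot: [-3.141, 0.001, -2.937]
ft_force: [2.8, -3.3, -0.2]
finger_gap: 0.0112
finger_force: 25.0
```

>>> servo_tool(targets=[{"x": 0,"y": 0.036,"z": 0.017,"roll": 0,"hand": 0},{"x": 0,"y": 0.07,"z": 0.039,"roll": 0,"hand": 0},{"x": 0,"y": 0.101,"z": 0.066,"roll": 0,"hand": 0},{"x": 0,"y": 0.128,"z": 0.096,"roll": 0,"hand": 0},{"x": 0,"y": 0.15,"z": 0.129,"roll": 0,"hand": 0},{"x": 0,"y": 0.169,"z": 0.165,"roll": 0,"hand": 0},{"x": 0,"y": 0.182,"z": 0.203,"roll": 0,"hand": 0},{"x": 0,"y": 0.191,"z": 0.243,"roll": 0,"hand": 0},{"x": 0,"y": 0.192,"z": 0.249,"roll": 0,"hand": 0},{"x": 0,"y": 0.192,"z": 0.249,"roll": 0,"hand": 0}])

```text
time_s: 13.72
position: [0.4777, 0.0559, 0.0707]
eef_rot: [3.141, 0.0, -2.937]
ft_force: [4.0, 1.4, -1.5]
finger_gap: 0.0112
finger_force: 25.0
```

>>> servo_tool(targets=[{"x": 0,"y": 0,"z": 0,"roll": 0,"hand": 0.4},{"x": 0,"y": 0,"z": 0,"roll": 0,"hand": 0.4},{"x": 0,"y": 0,"z": 0,"roll": 0,"hand": 0.4},{"x": 0,"y": 0,"z": 0,"roll": 0,"hand": 0.4},{"x": 0,"y": 0,"z": -0.15,"roll": 0,"hand": 0.4},{"x": 0,"y": 0,"z": -0.3,"roll": 0,"hand": 0.4},{"x": 0.1,"y": 0,"z": -0.5,"roll": 0,"hand": 0.4},{"x": 0.1,"y": 0.2,"z": -0.5,"roll": 0,"hand": 0.4},{"x": 0.1,"y": 0.4,"z": -0.5,"roll": 0,"hand": 0.4},{"x": 0.1,"y": 0.6,"z": -0.5,"roll": 0,"hand": 0.4},{"x": 0.1,"y": 0.8,"z": -0.5,"roll": 0,"hand": 0.4},{"x": 0.1,"y": 0.8,"z": -0.5,"roll": 0,"hand": 0.4}])

```text
time_s: 15.22
position: [0.411, 0.2512, 0.1965]
eef_rot: [3.138, 0.001, -2.93]
ft_force: [-0.4, -0.2, -1.0]
finger_gap: 0.0356
finger_force: 0.0
```

```bash
python3 -c "
from h import *
from plant import robot
A=robot.read_camera('side')['color'][120:240,240:400,::-1];B=robot.read_camera('top')['color'][100:260,160:340,::-1]
B=cv2.resize(B,(450,400),interpolation=cv2.INTER_CUBIC);A=cv2.resize(A,(350,262),interpolation=cv2.INTER_CUBIC)
A=cv2.copyMakeBorder(A,0,138,0,0,cv2.BORDER_CONSTANT)
cv2.imwrite('pics/c6.png',np.hstack([A,B]))"
```

```text
(no output)
```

View pics/c6.png

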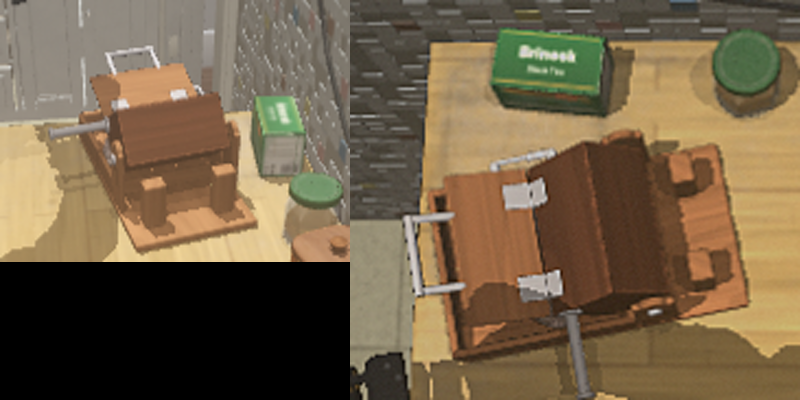

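>>> servo_tool(targets=[{"x": 0,"y": 0.1,"z": 0,"roll": 0,"hand": 0.4},{"x": 0,"y": 0.2,"z": 0,"roll": 0,"hand": 0.4},{"x": 0,"y": 0.2,"z": 0,"roll": 0,"hand": 0.4},{"x": 0,"y": 0.2,"z": 0,"roll": 0,"hand": 0.4},{"x": 0,"y": 0.2,"z": 0,"roll": 0,"hand": 0.4},{"x": 0,"y": 0.2,"z": 0,"roll": 0,"hand": 0.4},{"x": 0,"y": 0.2,"z": 0,"roll": 0,"hand": 0.4},{"x": 0,"y": 0.2,"z": 0,"roll": 0,"hand": 0.4}])

```text
time_s: 16.32
position: [0.4024, 0.2951, 0.1962]
eef_rot: [-3.142, 0.0, -2.937]
ft_force: [-0.2, -0.2, -0.1]
finger_gap: 0.0353
finger_force: 0.0
```

```bash
python3 -c "
from h import *
from plant import robot
for t in (2.0,2.15,2.27):
    p=np.pi/4+t;q=stand(.0778*np.cos(p),-.076,.09+.0778*np.sin(p));print(t,proj('top',q),proj('side',q))
c=robot.read_camera('side')['color'];s=c[125:215,270:360,::-1];t=robot.read_camera('top')['color'][170:260,170:260,::-1]
cv2.imwrite('pics/c7.png',np.hstack([cv2.resize(a,(400,400),interpolation=cv2.INTER_CUBIC) for a in(s,t)]))"
```

```text
2.0 [[248.81457104 223.41162253]] [[287.79968501 171.18496917]]
2.15 [[248.13159551 224.4407029 ]] [[287.61903704 173.87190756]]
2.27 [[248.12729236 225.16525084]] [[287.59183327 176.26672257]]
```

View pics/c7.png

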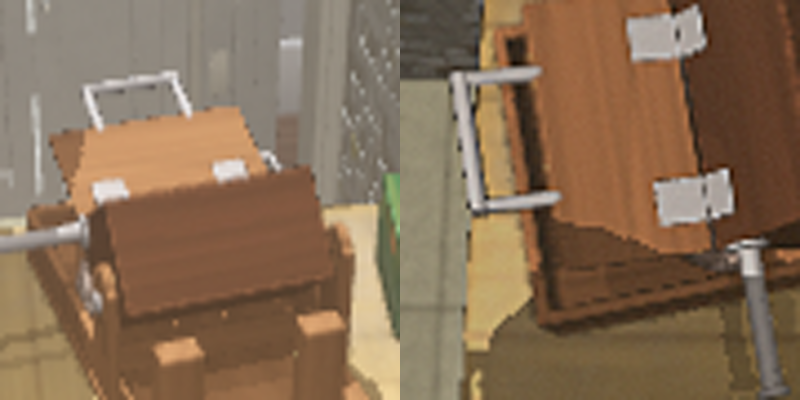

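The collar at side row ≈178 matches the tip stop at 2.27 rad (predicted 176), and the lid is still fully back. No bulbs are visible outside the tray, and the arm is clear of everything.

```bash
python3 -c "
from plant import robot
print(robot.sign_off())"
```

```text
the job is handed in; nothing more can be done
None
```

I handed the job in: the lid is fully back, the box is tipped to its stop and the bystanders weren't touched, but the tipped box and lid hid both bulbs, so I couldn't see them in the tray, and no verdict came back.

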